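# Mount a keyhole nest plate on the tilted inspection table

### The job

Mount the cup nest plate on the tilted inspection table: set its two keyholes over the brass screw heads so that it lies flat on the sloping face, then slide it down the slope until it is fully home and the red spring stop has snapped up behind its upper edge, and let go. The screws may be clamped a little to either side of the middle, so feel for them and never force the plate, and leave the steel cup, the caliper and the marker where they lie.

Things in the scene. Friction and masses are not known exactly. Their poses are not given: they have to be found in the camera images.
- plate_grip (a point): Grasp point of the loose nest plate (0.4 to 0.65 kg): middle of the black plastic pedestal, 34 mm square (sides along the plate's x and y), that rises from the plate's centre, 6 to 46 mm above the plate's underside; a white round nose, 28 mm wide, tops it up to 54 mm. This point is 32 mm above the underside. Axes as plate.
- plate: Same aluminium plate, 120 mm (x) by 180 mm (y), 6 mm thick; origin: centre of its underside, z up. Two through keyholes at y = +65 and -65 mm: round entry 25 mm wide centred at x = -11 mm, then a slot 14 mm wide towards +x that stops a screw shank with its centre at x = +13 mm. So its +x side goes up the slope, and it locks by sliding along its own -x, down the slope.
- face: Grey sloping top of the fixed inspection table, 156 mm (x) by 210 mm (y). Origin: middle of its upper surface, 78 mm above the bench, on the centre line of a dark T-slot that runs across it. x up the slope, y across, z square out of the face; it is tilted 25 degrees, rising away from the robot. The plate's centre is at face x = +11 mm with the heads in the entries, -13 mm when home.
- screws (a point): Nominal mid-point between the two brass screw heads, on the face at its origin, axes as face. The screws stand on the line x = 0, 130 mm apart, on one double T-nut, clamped fast up to 8 mm off to either side in y: this offset is NOT reported, find it by touch or camera. Shank 10 mm, head 20 mm wide, 9.5 to 14.5 mm above the face: a plate resting on the heads is 14.5 mm above the face.
- latch (a joint): Red spring stop, a 10 mm round plunger standing 6 mm out of the face at face x = +55.5, y = 0 mm: 0 = up, 0.006 = pushed flush (1.5 N at first, 3 N flush). The plate presses it flush when it goes down over the screws; it snaps up behind the plate's upper edge once the plate's centre is below about face x = -9.5 mm.
- cup_center (a point): Bystander: polished steel hip cup, dome 54 mm wide, 27 mm high, lying open side down; point at half height.
- caliper_center (a point): Bystander: digital caliper, 230 by 65 mm, 12 mm high, lying on the bench between the plate and the table; point near its middle.
- marker_center (a point): Bystander: red marker pen, 135 mm long, 11 mm thick; point at its middle.

How it is judged:
By the outcome, as a careful person would: the job done as asked, in the order asked, and still so for the second after the job is handed in, with the robot touching nothing.
It also fails if it takes over 64 s, if anything falls off the work surface, if the arm or the gripper's body presses on something with over 40 N, if the wrist force passes 120 N, or if a joint passes its speed limit or range.

### The arm

A 6-joint arm with a two-finger parallel gripper is mounted at the origin on the work surface. World frame = base frame: x ahead of the robot, y to its left, z up, the work surface at z = 0. Lengths are in m, angles in rad, forces in N, time in s.
With the tool pointing down it reaches from about 0.425 to 0.95 m from the base axis. Payload 3.5 kg.
Tool frame: the origin (TCP) lies midway between the tips of the shut fingers; the grasp point (between the pads) lies 19 mm behind it; z points along the fingers, y is the line along which they close (so a half turn about z gives the same grasp; the last joint's range is limited). The gripper opens to 85 mm and grips with 20 to 120 N. Pads are 22 mm wide; open, the fingers measure 114 mm over their backs; the gripper's body (76 mm by 85 mm) begins 54 mm behind the grasp point. The pads swing forward as they close: fully open they stand 13 mm farther back than shut.
Start: joints at [0.979, 0.286, 1.577, -0, 1.279, -0.15], TCP at [0.289, 0.61, 0.231] pointing down, gripper open.
Joint ranges: [-2.77, 2.77], [-0.9, 2.22], [0.21, 2.48], [-1.53, 4.67], [0.24, 2.81], [-2.84, 2.84]. Speed limits (rad/s): [2.79, 2.79, 3.14, 3.14, 3.14, 3.14].

### API

Orientations are given as a unit quaternion [x, y, z, w].
In Python, from plant import ctrl, cams, order gives the robot as it stands.
- The arm moves only by the tool move_arm, never from a script. Its argument "plan" is one flat list of numbers, 7 for each row, row after row: the shift along the world's x, y, z in mm, then the turn, a rotation vector about the world's x, y, z in degrees, then the finger opening in mm, from 0 to 85.4. A call has 1 to 12 rows; each row shifts and turns the commanded pose from where the row before left it; what a row does not reach is not made up. A row lasts 1/10 s, in which the tool goes at most 50 mm and 8.59 degrees, less where a joint would pass 70% of its speed; a pose out of reach is approached as far as the arm can. A call is refused whole if a number of a shift passes 50 or a number of a turn 8.59, either way. A call with a gripper value outside its range is refused whole. The fingers move at their own pace and stop on an object; "newtons" is the grip in N (left out, the last holds). Time passes only in rows, so rows that do not move let the fingers close. It gives the time, the measured TCP pose, the force, the opening and the grip force at its end, in the units of the state.
- ctrl.get_state(): the state, without advancing time (a new reading comes with each control period).
- cams.read_camera(name): name is "scene" or "top" or "wrist"; returns a dict with "color" (420x560x3 uint8, red, green, blue), "fov_y" (degrees; the focal length in pixels is half the picture's height over the tangent of half this angle, whatever the lens; pixels are square), "cx", "cy" (the principal point, pixels), "origin" and "orientation" of the camera in the world; the wrist camera has in their place "T_tool_cam" (4x4, takes a point from camera to tool coordinates, whose origin is the TCP and whose axes are the flange's). Camera axes: x right, y up, looking along -z (the intrinsics and any distortion apply to the point x, -y, -z); pixel columns grow to the right and rows downward; lengths in m; the calibration is good to about 2 mm. A picture is of the moment at which its call begins: read the wrist's pose just before it. There is no depth.
- order.sign_off(): hands the job in; it is judged then, once.
The state is a dict: "time": time; "qpos": joint angles; "dq": joint speeds; "joint_efforts": joint torques, N m; "eef_pos": TCP position; "tcp_rot": TCP orientation; "contact_force": force on the tool from outside, world axes, zero at the start; "wrist_torque": the same for the moment, N m; "opening": opening from 0.0 (shut) to 1.0 (fully open); "finger_force": force on a finger pad.
Only numpy, scipy, OpenCV 4.12 (cv2) and the standard library are available. Lean on these libraries where they do the work, as an engineer would, in place of code of your own. Each camera call takes 0.05 s, during which the arm holds its last target. There are 200 camera calls.

## Working session

There is one attempt and no reset: what is moved stays moved. The work goes in short steps, Python scripts to look and compute and a tool call to move; the robot and the scene stay as the last step left them, time stands still between calls to the robot, and variables do not carry over. Pictures are saved under pics/ and viewed, at most 10 in all, crops included, and the job is handed in when it is done.

Besides the shell and the picture viewer there is one more tool, called after "Call:" in YAML: its name, and indented under it one key for each argument. move_arm: Moves the arm, as the interface text tells. Its arguments: {"type":"object","properties":{"plan":{"type":"array","items":{"type":"number"}},"newtons":{"type":"number"}},"required":["plan"]}

```bash
mkdir -p pics; ls; python3 - <<'E'
from plant import ctrl,cams
import cv2
s=ctrl.get_state();print(s)
for n in ["scene","top"]:
    c=cams.read_camera(n);cv2.imwrite(f"pics/{n}0.png",cv2.resize(c["color"][:,:,::-1],(800,600),interpolation=cv2.INTER_CUBIC))
    print({k:v for k,v in c.items() if k!="color"})
E
```

```text
pics
{'time': 0.0, 'qpos': array([ 9.78981086e-01,  2.87213016e-01,  1.57816190e+00,  5.46661472e-06,
        1.27859976e+00, -1.50018184e-01]), 'dq': array([-8.39745291e-06,  1.63877788e-03, -8.25596348e-04,  3.34589735e-04,
       -1.35798592e-03,  1.54164546e-03]), 'joint_efforts': array([ 1.98046888e-03, -4.05967534e+01, -2.92634833e+01, -2.56786456e-05,
        5.81140484e-03, -1.06807909e-05]), 'eef_pos': array([0.2882222 , 0.60965156, 0.22992378]), 'tcp_rot': array([ 2.19107022e-01,  9.75700105e-01, -1.10906690e-03, -4.34143686e-04]), 'contact_force': array([ 0.37301356, -0.3303988 ,  0.19947153]), 'wrist_torque': array([-0.0160475 , -0.03073806,  0.04642402]), 'finger_force': 0.0, 'opening': 1.000632937257699}
{'fov_y': 51.74440378324303, 'cx': 278.53166101313457, 'cy': 220.20602041586656, 'origin': array([1.04471792, 0.44983602, 0.77078905]), 'orientation': array([0.1314728 , 0.36536354, 0.86833624, 0.30857181])}
{'fov_y': 47.68859327684008, 'cx': 283.0625573929022, 'cy': 216.90746072730676, 'origin': array([ 0.40337608, -0.08229944,  1.07549874]), 'orientation': array([-0.06932054,  0.07232539,  0.72331947, -0.68320762])}
```

View pics/scene0.png

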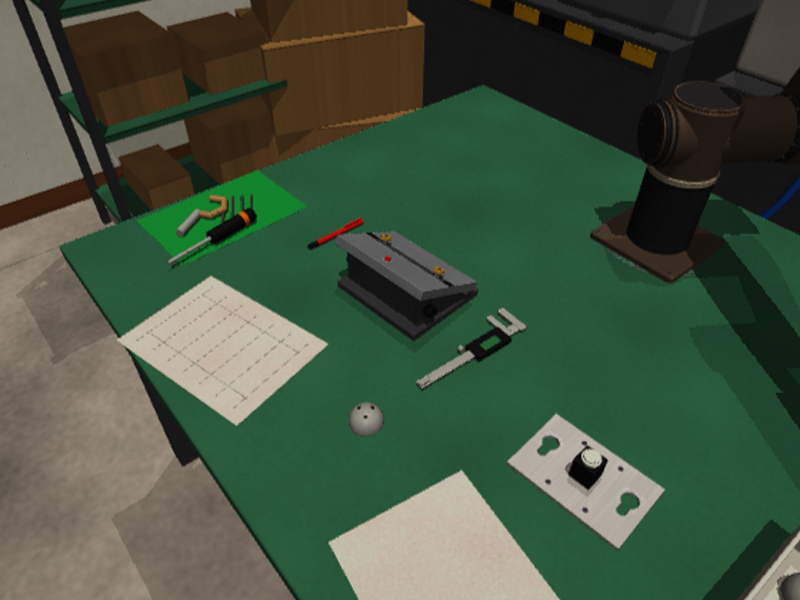

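View pics/top0.png

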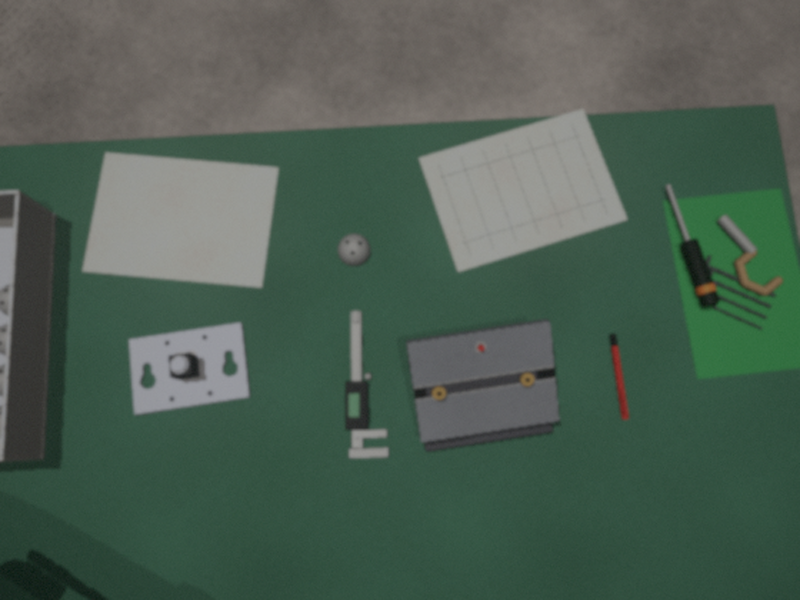

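The scene shows the plate lying flat with its slots pointing away from the robot. The table beyond the caliper has brass heads at top-view (439,393) and (527,380) and the red stop at (481,348). The plate corners in the top view are about (128,338), (241,322), (249,397) and (135,414). I'll fit both poses from the two views.

```bash
cat > h.py <<'E'
import numpy as np
from scipy.spatial.transform import Rotation as R
from scipy.optimize import least_squares
def project(c,P,s=None):
    "world points -> pixels (native)"
    p=(np.atleast_2d(P)-c["origin"])@R.from_quat(c["orientation"]).as_matrix()
    f=210/np.tan(np.radians(c["fov_y"]/2))
    return np.c_[c["cx"]-f*p[:,0]/p[:,2], c["cy"]+f*p[:,1]/p[:,2]]
def wristcam(c,s):
    T=np.eye(4);T[:3,:3]=R.from_quat(s["tcp_rot"]).as_matrix();T[:3,3]=s["eef_pos"]
    T=T@c["T_tool_cam"]; c["origin"]=T[:3,3]; c["orientation"]=R.from_matrix(T[:3,:3]).as_quat(); return c
def Rface(yaw,tilt=25): return R.from_euler("ZY",[yaw,-tilt],degrees=True).as_matrix()
def fit(obs,z0,tilt,x0,off=False):
    "obs: list of (cam, pts local Nx3, pix Nx2, isscrew N)  -> x,y,yaw[,offset]"
    def res(v):
        r=[]
        for c,P,px,sc in obs:
            P=np.array(P,float).copy()
            if off: P[:,1]+=np.array(sc)*v[3]
            W=P@Rface(np.degrees(v[2]),tilt).T+[v[0],v[1],z0]
            r.append((project(c,W)-px).ravel())
        return np.concatenate(r)
    o=least_squares(res,x0,loss="soft_l1",x_scale=[.1,.1,.3]+([.01] if off else []))
    return o.x,np.round(res(o.x).reshape(-1,2),1)
E
python3 - <<'E'
from h import *
from plant import cams
t=cams.read_camera("top");s=cams.read_camera("scene")
k=0.7
P=[[.06,.09,.006],[.06,-.09,.006],[-.06,-.09,.006],[-.06,.09,.006],[0,0,.054]]
top=np.array([[128,338],[241,322],[249,397],[135,414],[179,366]])*k
sc=np.array([[509,462],[557,414],[664,489],[618,548],[591,456]])*k
# scene: +x side is away from robot (left/lower-left), +y toward lower
sc=np.array([[618,548],[509,462],[557,414],[664,489],[591,457]])*k
for lab,o in [("top",[(t,P,top,0)]),("scene",[(s,P,sc,0)]),("both",[(t,P,top,0),(s,P,sc,0)])]:
    v,r=fit(o,0,0,[.4,.3,0]);print("plate",lab,v[:2].round(4),np.degrees(v[2]).round(2),r.tolist())
F=[[.078,.105,0],[.078,-.105,0],[0,.065,.0145],[0,-.065,.0145],[.0555,0,.006]]
q=[0,0,1,1,0]
tp=np.array([[407,342],[550,321],[439,393],[527,380],[481,348]])*k
sp=np.array([[426,299],[337,238],[439,270],[386,237],[388,259]])*k
for lab,o in [("top",[(t,F,tp,q)]),("scene",[(s,F,sp,q)]),("both",[(t,F,tp,q),(s,F,sp,q)])]:
    v,r=fit(o,.078,25,[.4,-.2,0,0],True);print("face",lab,v.round(4),np.degrees(v[2]).round(2),r.tolist())
E
```

```text
plate top [0.5471 0.253 ] 5.38 [[0.6, 0.7], [0.2, 0.3], [0.1, -0.1], [-0.5, 0.2], [-0.3, -1.4]]
plate scene [0.5485 0.2577] 5.37 [[0.2, 0.6], [-1.6, -0.4], [-0.7, -0.3], [0.6, 0.4], [0.7, -0.6]]
plate both [0.5477 0.2559] 5.22 [[-0.6, 0.4], [-1.0, 0.2], [-1.3, -0.2], [-1.9, -0.1], [-1.7, -1.6], [-0.4, -0.4], [-1.9, -1.3], [-1.0, -1.1], [0.1, -0.4], [0.2, -1.4]]
face top [ 0.4907 -0.2035  0.0899  0.0046] 5.15 [[-0.3, 0.2], [0.3, 0.2], [-0.2, -0.1], [0.2, -0.2], [0.1, -0.2]]
face scene [ 0.4946 -0.1926  0.1089  0.001 ] 6.24 [[-0.3, -3.1], [0.3, -0.3], [-0.0, 0.4], [-0.6, 0.5], [0.7, 0.9]]
face both [ 0.4906 -0.2015  0.0922  0.0041] 5.28 [[-1.3, 0.4], [-0.8, 0.2], [-0.9, 0.1], [-0.5, -0.2], [-0.9, -0.1], [-2.5, -5.8], [-0.3, -3.1], [-0.6, -1.3], [-0.3, -1.4], [-0.6, -1.7]]
```

Call:
move_arm:
  plan: [26,-35.5,0,0,0,3.06,85,26,-35.5,0,0,0,3.06,85,26,-35.5,0,0,0,3.06,85,26,-35.5,0,0,0,3.06,85,26,-35.5,0,0,0,3.06,85,26,-35.5,0,0,0,3.06,85,26,-35.5,0,0,0,3.06,85,26,-35.5,-10,0,0,3.06,85,26,-35.5,-10,0,0,3.06,85,26,-35.5,-10,0,0,3.06,85,0,0,0,0,0,0,85,0,0,0,0,0,0,85]

```text
time: 1.4
eef_pos: [0.5487, 0.2542, 0.2006]
tcp_rot: [-0.045, 0.999, 0.0, -0.001]
contact_force: [0.7, -0.0, -0.1]
opening: 0.998
finger_force: 0.0
```

```bash
python3 - <<'E'
from h import *
from plant import cams,ctrl
import cv2
s=ctrl.get_state();c=wristcam(cams.read_camera("wrist"),s)
print(s["eef_pos"],R.from_quat(s["tcp_rot"]).as_matrix().round(3).tolist(),s["qpos"].round(2))
im=cv2.resize(c["color"][:,:,::-1],(800,600),interpolation=cv2.INTER_CUBIC)
P=np.array([[.06,.09,.006],[.06,-.09,.006],[-.06,-.09,.006],[-.06,.09,.006],[0,0,.054]])
print((project(c,P@Rface(5.3,0).T+[.5475,.255,0])/.7).round())
cv2.imwrite("pics/w1.png",im)
E
```

```text
[0.54871175 0.25423498 0.20064695] [[-0.996, -0.089, -0.002], [-0.089, 0.996, 0.0], [0.002, 0.0, -1.0]] [ 0.27  0.16  1.78  0.    1.2  -1.39]
[[536. 343.]
 [268. 344.]
 [253. 159.]
 [550. 158.]
 [402. 274.]]
```

View pics/w1.png

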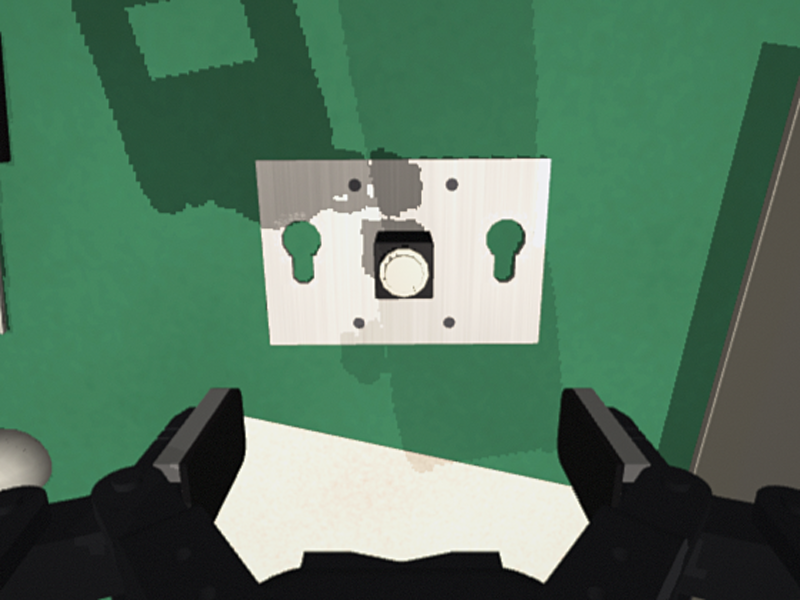

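The wrist view shows the plate's corners about 2 px (1 mm) from the prediction, with the nose at (404,273), so I can grasp now.

Call:
move_arm:
  plan: [-0.1,0,-25,0,0,0,85,-0.1,0,-25,0,0,0,85,-0.1,0,-25,0,0,0,85,-0.1,0,-25,0,0,0,85,-0.1,0,-25,0,0,0,85,-0.1,0,-20,0,0,0,85,-0.1,0,-20,0,0,0,85,-0.1,0,-14,0,0,0,85,0,0,-8,0,0,0,85,0,0,0,0,0,0,85]
  newtons: 60

```text
time: 2.45
eef_pos: [0.5468, 0.2557, 0.0135]
tcp_rot: [-0.047, 0.999, -0.0, -0.001]
contact_force: [0.8, 0.5, 1.1]
opening: 0.993
finger_force: 0.0
```

Call:
move_arm:
  plan: [0,0,0,0,0,0,30,0,0,0,0,0,0,30,0,0,0,0,0,0,30,0,0,0,0,0,0,30,0,0,0,0,0,0,30,0,0,0,0,0,0,30,0,0,0,0,0,0,30,0,0,0,0,0,0,30,0,0,0,0,0,0,30,0,0,0,0,0,0,30]
  newtons: 60

```text
time: 3.45
eef_pos: [0.5486, 0.2556, 0.0154]
tcp_rot: [-0.046, 0.999, 0.0, 0.001]
contact_force: [-0.9, 1.2, 5.1]
opening: 0.392
finger_force: 63.0
```

Call:
move_arm:
  plan: [0,0,10,0,0,0,30,0,0,25,0,0,0,30,0,0,35,0,0,0,30,0,0,35,0,0,0,30,0,0,35,0,0,0,30,0,0,35,0,0,0,30,0,0,0,0,0,0,30]

```text
time: 4.15
eef_pos: [0.5502, 0.2557, 0.1944]
tcp_rot: [-0.046, 0.999, 0.001, 0.005]
contact_force: [1.3, 0.5, -3.4]
opening: 0.387
finger_force: 61.9
```

Call:
move_arm:
  plan: [-6.5,-38,0,0,0,0,30,-6.5,-38,0,0,0,0,30,-6.5,-38,0,0,0,0,30,-6.5,-38,0,0.284,-3.11,0,30,-6.5,-38,0,0.284,-3.11,0,30,-6.5,-38,0,0.284,-3.11,0,30,-6.5,-38,0,0.284,-3.11,0,30,-6.5,-38,0,0.284,-3.11,0,30,-6.5,-38,0,0.284,-3.11,0,30,-6.5,-38,0,0.284,-3.11,0,30,-6.5,-38,0,0.284,-3.11,0,30,-6.5,-37,0,0,0,0,30]

```text
time: 5.35
eef_pos: [0.466, -0.1994, 0.1843]
tcp_rot: [-0.044, 0.976, 0.012, 0.213]
contact_force: [0.8, 0.7, -5.3]
opening: 0.387
finger_force: 62.1
```

Call:
move_arm:
  plan: [0,0,-13,0,0,0,30,0,0,-13,0,0,0,30,0,0,-13,0,0,0,30,0,0,0,0,0,0,30,0,0,0,0,0,0,30,0,0,0,0,0,0,30]

```text
time: 5.95
eef_pos: [0.4703, -0.1993, 0.1508]
tcp_rot: [-0.046, 0.975, 0.009, 0.216]
contact_force: [-0.7, 0.0, -5.2]
opening: 0.391
finger_force: 62.6
```

```bash
cat > look.py <<'E'
import sys
from h import *
from plant import cams,ctrl
import cv2
F=np.array([.491,-.2025,.078]);M=Rface(5.2)
def pose(d=.0145,n=8):
    s=ctrl.get_state();T=R.from_quat(s["tcp_rot"]).as_matrix()
    P=s["eef_pos"]+d*T[:,2]
    print("plate in face mm",((P-F)@M*1e3).round(1),"rot err deg (face)",np.degrees(R.from_matrix(M.T@T@np.diag([-1,1,-1])).as_rotvec()).round(2),"force face",(s["contact_force"]@M).round(1),"torque face",(s["wrist_torque"]@M).round(2),"t",round(s["time"],2),"fing",round(s["finger_force"],1))
    return s
if __name__=="__main__":
    s=pose()
    if len(sys.argv)>1:
        c=wristcam(cams.read_camera("wrist"),s)
        print("pred heads px",(project(c,np.array([[0,.065+.0045,.0145],[0,-.065+.0045,.0145]])@M.T+F)/.7).round().tolist())
        cv2.imwrite(f"pics/{sys.argv[1]}.png",cv2.resize(c["color"][:,:,::-1],(800,600),interpolation=cv2.INTER_CUBIC))
E
python3 look.py w2
```

```text
plate in face mm [12.4  5.  60.1] rot err deg (face) [ 0.   -0.02  0.18] force face [-2.8  0.1 -4.4] torque face [-0.06  0.47 -0.01] t 5.95 fing 62.6
pred heads px [[564.0, 301.0], [233.0, 299.0]]
```

View pics/w2.png

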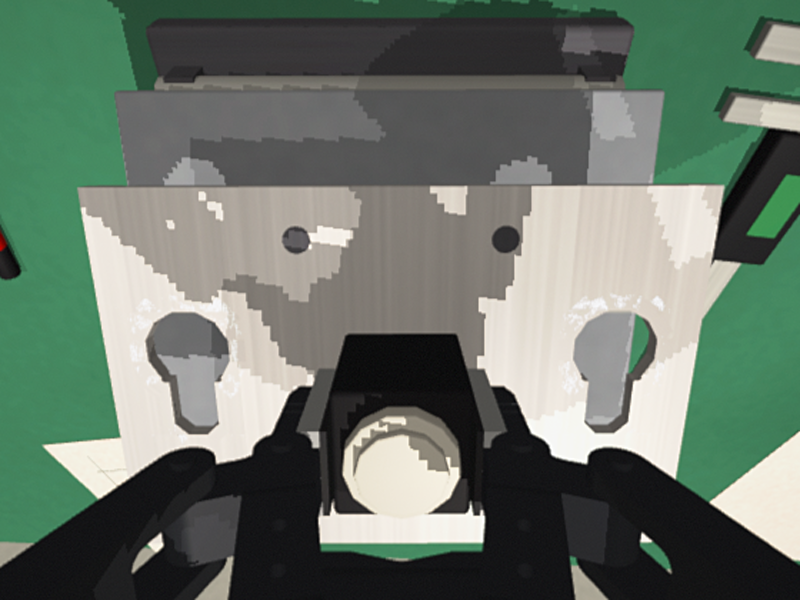

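The plate hangs over the face. Its lower corners are at (79,187) and (724,186), and the face's lower corners are at (116,91) and (664,91). I'll use these to correct the relative pose.

```bash
python3 - <<'E'
from look import *
s=pose();c=wristcam(cams.read_camera("wrist"),s)
T=R.from_quat(s["tcp_rot"]).as_matrix()@np.diag([-1,1,-1])
P0=s["eef_pos"]-.0145*T[:,2]
print("face corners",(project(c,np.array([[-.078,.105,0],[-.078,-.105,0]])@M.T+F)/.7).round(1).tolist(),"obs (664,91)(116,91)")
print("plate corners",(project(c,np.array([[-.06,.09,.006],[-.06,-.09,.006]])@T.T+P0)/.7).round(1).tolist(),"obs (724,186)(79,187)")
for d in (.001,):
  print("per mm face x",(project(c,np.array([[-.077,.105,0]])@M.T+F)/.7).round(1),"per mm plate d", (project(c,np.array([[-.06,.09,.006]])@T.T+P0-.001*T[:,2])/.7).round(1))
E
```

```text
plate in face mm [12.6  4.8 60.4] rot err deg (face) [-0.03 -0.04  0.18] force face [-2.3  0.3 -4.6] torque face [0.   0.52 0.02] t 6.0 fing 62.6
face corners [[665.7, 91.6], [110.3, 89.6]] obs (664,91)(116,91)
plate corners [[725.3, 189.6], [73.6, 189.4]] obs (724,186)(79,187)
per mm face x [[665.3  94.4]] per mm plate d [[723.2 189.3]]
```

Call:
move_arm:
  plan: [4.2,0.4,-9.1,0,0,0,30,4.2,0.4,-9.1,0,0,0,30,4.2,0.4,-9.1,0,0,0,30,4.2,0.4,-9.1,0,0,0,30,0,0,0,0,0,0,30,0,0,0,0,0,0,30]

```text
time: 6.65
eef_pos: [0.4865, -0.1979, 0.1132]
tcp_rot: [-0.045, 0.975, 0.01, 0.216]
contact_force: [0.3, -0.2, -5.1]
opening: 0.387
finger_force: 62.5
```

```bash
python3 look.py w3
```

```text
plate in face mm [11.2  5.  19.1] rot err deg (face) [0.07 0.07 0.07] force face [-1.9 -0.2 -4.7] torque face [0.03 0.55 0.  ] t 6.65 fing 62.5
pred heads px [[600.0, 341.0], [196.0, 341.0]]
```

View pics/w3.png

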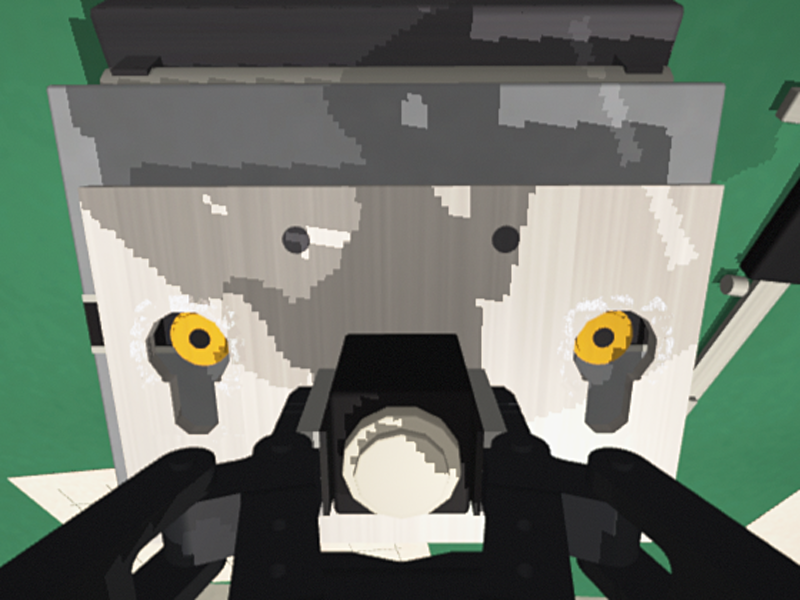

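The heads are visible through both entries at (198,338) and (603,337). After correcting for camera bias, both are aligned to within 0.5 mm. I'll lower slowly.

Call:
move_arm:
  plan: [0.84,0.08,-1.81,0,0,0,30,0.84,0.08,-1.81,0,0,0,30,0.84,0.08,-1.81,0,0,0,30,0.84,0.08,-1.81,0,0,0,30,0.84,0.08,-1.81,0,0,0,30,0,0,0,0,0,0,30,0,0,0,0,0,0,30]

```text
time: 7.4
eef_pos: [0.4908, -0.1978, 0.1048]
tcp_rot: [-0.045, 0.975, 0.01, 0.216]
contact_force: [1.1, -0.6, -4.4]
opening: 0.391
finger_force: 62.6
```

```bash
python3 look.py
```

```text
plate in face mm [11.5  4.7  9.7] rot err deg (face) [0.01 0.02 0.08] force face [-0.9 -0.7 -4.4] torque face [-0.01  0.54 -0.  ] t 7.4 fing 62.6
```

Call:
move_arm:
  plan: [0.63,0.06,-1.36,0,0,0,30,0.63,0.06,-1.36,0,0,0,30,0.63,0.06,-1.36,0,0,0,30,0.63,0.06,-1.36,0,0,0,30,0,0,0,0,0,0,30,0,0,0,0,0,0,30]

```text
time: 8.0
eef_pos: [0.4934, -0.1977, 0.0996]
tcp_rot: [-0.045, 0.975, 0.01, 0.216]
contact_force: [-1.1, -0.5, -4.4]
opening: 0.39
finger_force: 62.8
```

```bash
python3 look.py
```

```text
plate in face mm [11.7  4.6  3.9] rot err deg (face) [-0.    0.01  0.09] force face [-2.9 -0.4 -3.5] torque face [-0.01  0.6   0.  ] t 8.0 fing 62.8
```

Call:
move_arm:
  plan: [0.42,0.04,-0.91,0,0,0,30,0.42,0.04,-0.91,0,0,0,30,0.42,0.04,-0.91,0,0,0,30,0,0,0,0,0,0,30,0,0,0,0,0,0,30]

```text
time: 8.5
eef_pos: [0.4946, -0.1976, 0.0969]
tcp_rot: [-0.045, 0.975, 0.01, 0.216]
contact_force: [-4.7, -1.2, 0.0]
opening: 0.388
finger_force: 63.4
```

```bash
python3 look.py
```

```text
plate in face mm [11.6  4.6  0.9] rot err deg (face) [0.   0.01 0.09] force face [-4.4 -0.8  2.1] torque face [ 0.24  0.64 -0.01] t 8.5 fing 63.4
```

Call:
move_arm:
  plan: [0.3,0.03,-0.64,0,0,0,30,0,0,0,0,0,0,30,0,0,0,0,0,0,30]

```text
time: 8.8
eef_pos: [0.4947, -0.1976, 0.0967]
tcp_rot: [-0.045, 0.975, 0.01, 0.216]
contact_force: [-8.6, -0.4, 4.5]
opening: 0.388
finger_force: 64.2
```

```bash
python3 look.py
```

```text
plate in face mm [11.6  4.5  0.8] rot err deg (face) [0.04 0.04 0.11] force face [-5.9  0.4  7.7] torque face [0.56 0.98 0.  ] t 8.8 fing 64.2
```

Call:
move_arm:
  plan: [-1.35,-0.12,-0.63,0,0,0,30,-1.35,-0.12,-0.63,0,0,0,30,-1.35,-0.12,-0.63,0,0,0,30,-1.35,-0.12,-0.63,0,0,0,30,-1.35,-0.12,-0.63,0,0,0,30,-1.35,-0.12,-0.63,0,0,0,30,0,0,0,0,0,0,30]

```text
time: 9.5
eef_pos: [0.4882, -0.1994, 0.0941]
tcp_rot: [-0.044, 0.975, 0.008, 0.218]
contact_force: [0.9, 0.5, 4.9]
opening: 0.384
finger_force: 63.9
```

```bash
python3 look.py
```

```text
plate in face mm [4.6 3.3 1.2] rot err deg (face) [-0.17 -0.2   0.02] force face [2.9 0.4 4. ] torque face [ 0.55 -0.25 -0.36] t 9.5 fing 63.9
```

Call:
move_arm:
  plan: [0,0,0,0,0,0,30,0,0,0,0,0,0,30]

```text
time: 9.7
eef_pos: [0.4882, -0.1994, 0.0941]
tcp_rot: [-0.044, 0.975, 0.008, 0.218]
contact_force: [0.4, -0.3, 5.3]
opening: 0.389
finger_force: 63.9
```

```bash
python3 look.py w4
```

```text
plate in face mm [4.6 3.3 1.1] rot err deg (face) [-0.17 -0.2   0.02] force face [ 2.6 -0.3  4.7] torque face [ 0.45 -0.2  -0.28] t 9.7 fing 63.9
pred heads px [[626.0, 385.0], [182.0, 384.0]]
```

View pics/w4.png

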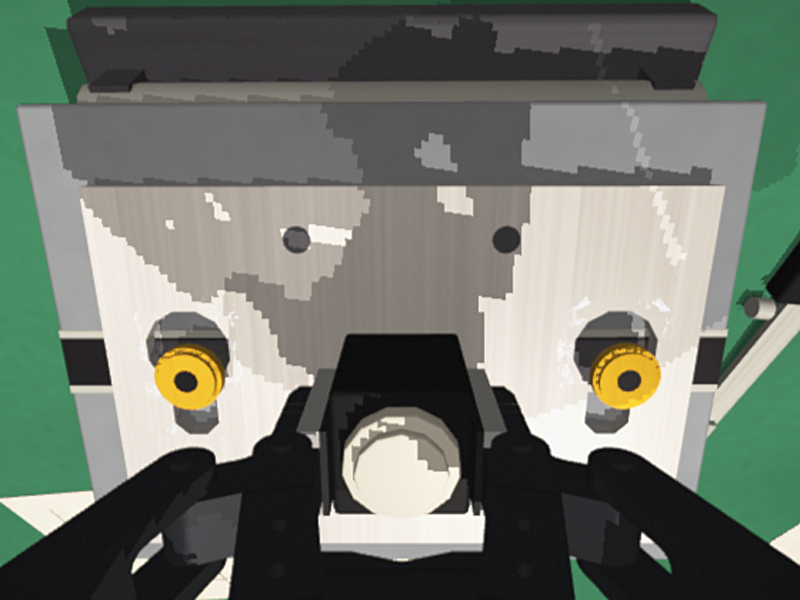

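The heads are now over the slots at (188,378) and (627,377), but the plate sits about 1.7 mm towards -y of the screws. I'll correct sideways before sliding on.

Call:
move_arm:
  plan: [-0.05,0.6,0,0,0,0,30,-0.05,0.6,0,0,0,0,30,-0.05,0.5,0,0,0,0,30,0,0,0,0,0,0,30,0,0,0,0,0,0,30]

```text
time: 10.25
eef_pos: [0.4882, -0.1992, 0.0944]
tcp_rot: [-0.044, 0.975, 0.006, 0.218]
contact_force: [-1.5, -3.3, 5.0]
opening: 0.39
finger_force: 64.0
```

```bash
python3 look.py
```

```text
plate in face mm [4.7 3.4 1.5] rot err deg (face) [-0.39 -0.21  0.09] force face [ 0.5 -3.1  5.3] torque face [-0.07  0.09 -0.27] t 10.25 fing 64.0
```

Call:
move_arm:
  plan: [-0.21,-0.02,0.45,0,0,0,30,-0.21,-0.02,0.45,0,0,0,30,0,0,0,0,0,0,30,0,0,0,0,0,0,30]

```text
time: 10.65
eef_pos: [0.4862, -0.1971, 0.0932]
tcp_rot: [-0.045, 0.975, 0.009, 0.216]
contact_force: [-1.8, -4.3, 2.1]
opening: 0.388
finger_force: 63.6
```

```bash
python3 look.py
```

```text
plate in face mm [2.5 5.8 1.1] rot err deg (face) [-0.09  0.02  0.11] force face [-1.1 -4.1  2.8] torque face [-0.42  0.29 -0.14] t 10.65 fing 63.6
```

Call:
move_arm:
  plan: [0.1,-0.9,0,0,0,0,30,-0.15,0,0.3,0,0,0,30,0,0,0,0,0,0,30,0,0,0,0,0,0,30]

```text
time: 11.05
eef_pos: [0.4857, -0.1967, 0.0928]
tcp_rot: [-0.045, 0.975, 0.01, 0.216]
contact_force: [0.1, -1.6, -0.8]
opening: 0.386
finger_force: 63.2
```

```bash
python3 look.py
```

```text
plate in face mm [1.9 6.2 0.9] rot err deg (face) [0.08 0.08 0.08] force face [-0.4 -1.6 -0.7] torque face [-0.18  0.13 -0.1 ] t 11.05 fing 63.2
```

Call:
move_arm:
  plan: [0.05,-0.6,0,0,0,0,30,0,0,0,0,0,0,30,-0.9,-0.08,-0.42,0,0,0,30,-0.9,-0.08,-0.42,0,0,0,30,-0.9,-0.08,-0.42,0,0,0,30,-0.9,-0.08,-0.42,0,0,0,30,0,0,0,0,0,0,30,0,0,0,0,0,0,30]

```text
time: 11.85
eef_pos: [0.4824, -0.1983, 0.0916]
tcp_rot: [-0.045, 0.975, 0.01, 0.216]
contact_force: [-0.1, 0.3, -2.2]
opening: 0.389
finger_force: 63.0
```

```bash
python3 look.py
```

```text
plate in face mm [-1.7  5.   1.3] rot err deg (face) [0.01 0.04 0.08] force face [-1.   0.3 -2. ] torque face [-0.01  0.24  0.04] t 11.85 fing 63.0
```

Moving freely and centred in y. Sliding on.

Call:
move_arm:
  plan: [-0.9,-0.08,-0.42,0,0,0,30,-0.9,-0.08,-0.42,0,0,0,30,-0.9,-0.08,-0.42,0,0,0,30,-0.9,-0.08,-0.42,0,0,0,30,-0.9,-0.08,-0.42,0,0,0,30,-0.9,-0.08,-0.42,0,0,0,30,0,0,0,0,0,0,30,0,0,0,0,0,0,30]

```text
time: 12.65
eef_pos: [0.477, -0.1988, 0.0891]
tcp_rot: [-0.045, 0.975, 0.01, 0.216]
contact_force: [0.1, -1.2, -2.2]
opening: 0.387
finger_force: 63.0
```

```bash
python3 look.py
```

```text
plate in face mm [-7.6  4.9  1.3] rot err deg (face) [0.   0.04 0.08] force face [-0.9 -1.2 -2. ] torque face [-0.12  0.2  -0.08] t 12.65 fing 63.0
```

Call:
move_arm:
  plan: [-0.9,-0.08,-0.42,0,0,0,30,-0.9,-0.08,-0.42,0,0,0,30,-0.9,-0.08,-0.42,0,0,0,30,-0.9,-0.08,-0.42,0,0,0,30,-0.9,-0.08,-0.42,0,0,0,30,0,0,0,0,0,0,30,0,0,0,0,0,0,30]

```text
time: 13.35
eef_pos: [0.4723, -0.1989, 0.0868]
tcp_rot: [-0.045, 0.975, 0.01, 0.216]
contact_force: [0.6, 0.7, -4.7]
opening: 0.389
finger_force: 62.7
```

```bash
python3 look.py
```

```text
plate in face mm [-12.9   5.3   1.2] rot err deg (face) [0.05 0.07 0.1 ] force face [-1.4  0.7 -4.5] torque face [ 0.11  0.5  -0.02] t 13.35 fing 62.7
```

The latch load has gone from the wrist force, so it has probably snapped up. I'll feel for the end stop and lower onto the face.

Call:
move_arm:
  plan: [0.2,0.02,-0.45,0,0,0,30,-0.45,-0.04,-0.21,0,0,0,30,-0.45,-0.04,-0.21,0,0,0,30,0,0,0,0,0,0,30,0,0,0,0,0,0,30]

```text
time: 13.85
eef_pos: [0.4722, -0.199, 0.0865]
tcp_rot: [-0.045, 0.975, 0.01, 0.216]
contact_force: [2.2, 1.9, -3.3]
opening: 0.387
finger_force: 62.6
```

```bash
python3 look.py
```

```text
plate in face mm [-13.1   5.2   0.9] rot err deg (face) [ 0.03 -0.02  0.07] force face [ 0.7  1.7 -3.9] torque face [0.54 0.02 0.02] t 13.85 fing 62.6
```

Call:
move_arm:
  plan: [0.2,0.02,-0.4,0,0,0,30,-0.45,-0.04,-0.21,0,0,0,30,-0.45,-0.04,-0.21,0,0,0,30,0,0,0,0,0,0,30,0,0,0,0,0,0,30]

```text
time: 14.35
eef_pos: [0.4723, -0.1992, 0.0864]
tcp_rot: [-0.045, 0.975, 0.01, 0.217]
contact_force: [4.9, 3.0, -1.0]
opening: 0.392
finger_force: 62.9
```

```bash
python3 - <<'E'
from look import *
pose()
c=cams.read_camera("scene");a=c["color"][130:230,215:365][:,:,::-1]
cv2.imwrite("pics/s5.png",cv2.resize(a,(800,533),interpolation=cv2.INTER_CUBIC))
E
```

```text
plate in face mm [-13.1   5.    0.9] rot err deg (face) [ 0.03 -0.11  0.04] force face [ 4.3  2.6 -3.1] torque face [ 1.04 -0.46  0.07] t 14.35 fing 62.9
```

View pics/s5.png

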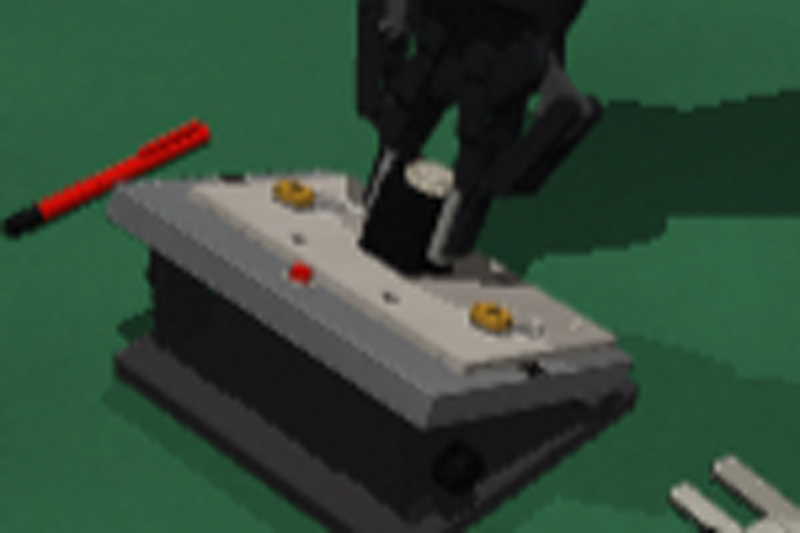

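The plate is against the end of its slots, held by a 6 N reaction without moving. The red stop is up behind its upper edge at (300,270). Releasing and retreating.

Call:
move_arm:
  plan: [0,0,0,0,0,0,40,0,0,0,0,0,0,50,0,0,0,0,0,0,55,0,0,0,0,0,0,55,0,0,0,0,0,0,55,0,0,0,0,0,0,55]

```text
time: 15.0
eef_pos: [0.4713, -0.1995, 0.0855]
tcp_rot: [-0.045, 0.975, 0.01, 0.216]
contact_force: [0.0, -0.4, 0.7]
opening: 0.647
finger_force: 0.0
```

Call:
move_arm:
  plan: [-4.2,-0.4,9.1,0,0,0,55,-6.3,-0.6,13.6,0,0,0,55,-8.4,-0.8,18.1,0,0,0,55,-8.4,-0.8,18.1,0,0,0,55,-8.4,-0.8,18.1,0,0,0,55,-8.4,-0.8,18.1,0,0,0,55,-8.4,-0.8,18.1,0,0,0,55,-8.4,-0.8,18.1,0,0,0,55,0,0,0,0,0,0,55,0,0,0,0,0,0,55]

```text
time: 16.0
eef_pos: [0.4103, -0.2053, 0.2171]
tcp_rot: [-0.045, 0.975, 0.009, 0.216]
contact_force: [-0.3, 0.3, -0.5]
opening: 0.642
finger_force: 0.0
```

```bash
python3 look.py w6
```

```text
plate in face mm [-14.3   4.5 145.7] rot err deg (face) [-0.07 -0.02  0.09] force face [-0.4  0.3 -0.3] torque face [-0.03  0.24 -0.02] t 16.0 fing 0.0
pred heads px [[516.0, 301.0], [284.0, 301.0]]
```

View pics/w6.png

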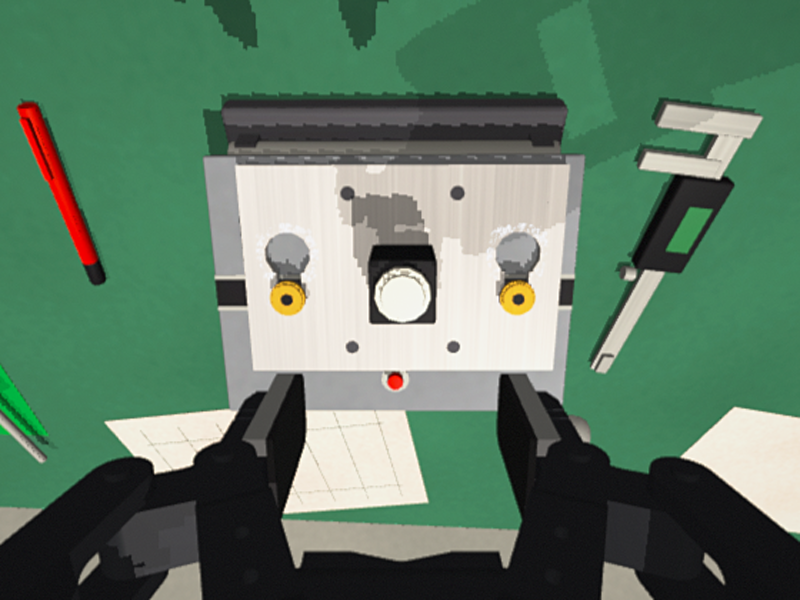

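The plate lies flat with the heads at the slot ends (287,297) and (517,297). The red stop is up at (395,381), just behind the upper edge at row 371, the gripper is clear, and the bystanders are undisturbed.

```bash
python3 -c "
from plant import order
print(order.sign_off())"
```

```text
the job is handed in; nothing more can be done
None
```

The nest plate is mounted flat and fully home on the inspection table, with the red stop up behind its upper edge; the gripper has let go, and I handed the job in at about 16 s without touching the cup, caliper or marker.

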